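Probe the trivet stand's slot and present the depth gauge

TASK

Check the slot of the long trivet stand with the depth gauge: draw the gauge out of its small holder and lower its blade into the slot of the longest wooden stand until the collar sits on top. Then draw it out again, turn it from upright to lying level so that the blade can be looked at, and keep it held there, still, with the whole gauge at least 20 cm above the table; finish while holding it. Do not put the blade into the shorter card stand, and leave the cup, tape and pliers where they are.

Things in the scene. Friction and masses are not known exactly. Their poses are not given: they have to be found in the camera images.
- depth_gauge: Depth gauge, 0.07 to 0.15 kg: flat steel blade (8 mm thick along x, 30 wide along y, 32 long), dark steel collar plate (26 x 50 mm, 32 to 38 mm above the tip), dark-wood handle (18 mm thick along x, 24 wide along y, 38 to 108 mm above the tip). Origin at the centre of the blade's tip, z from tip to handle. At the start it stands upright in the gauge holder, collar resting on the holder's top.
- gauge_tip (a point): Centre of the end of the gauge's blade (the gauge's origin).
- gauge_top (a point): Centre of the free end of the gauge's handle, 108 mm from the tip along the gauge's z.
- gauge_holder: The gauge holder: small slotted wooden block, 50 x 70 mm, top 43 mm above the table, slot 12 x 34 mm and 36 mm deep. Fixed. Origin at the centre of its underside on the table; x across the slot, y along the slot, z up. 
- trivet_stand: The trivet stand: the longest of the slotted wooden blocks, 60 x 150 mm, top 43 mm above the table, one slot 13 mm wide (along x), 70 mm long (along y) and 36 mm deep, open at the top only. Fixed. Origin at the centre of its underside on the table; x across the slot, y along the slot, z up. 
- trivet_stand_slot (a point): Centre of the mouth of the trivet stand's slot, on its top face, 43 mm above the table; x across the slot, y along it, z up.
- card_stand: The card stand: like the trivet stand but shorter, 60 x 90 mm, slot 13 x 40 mm, top 43 mm above the table. Not to be probed. It and the trivet stand may have changed places. Fixed. Origin at the centre of its underside on the table; x across the slot, y along the slot, z up. 
- card_stand_slot (a point): Centre of the mouth of the card stand's slot, on its top face.
- sake_cup: Bystander: green stoneware cup, 64 mm across, 50 mm high. Origin at the centre of its foot.
- tape_roll: Bystander: roll of masking tape lying flat, 105 mm across, 25 mm high. Origin at the centre of its underside.
- pliers: Bystander: pliers with black grips lying flat, 147 x 59 x 12 mm. Origin in the middle of the underside, x along them.

How it is judged:
By the outcome, as a careful person would: the job done as asked, in the order asked, and still so for the second after the job is handed in, while the arm keeps its last pose, push and grip.
It also fails if it takes over 45 s, if anything falls off the work surface, if the arm or the gripper's body presses on something with over 40 N, if the wrist force passes 120 N, or if a joint passes its speed limit or range.

ROBOT

A 6-joint arm with a two-finger parallel gripper is mounted at the origin on a cart in front of the work surface, level with it; the furniture and walls round the work are solid. World frame = base frame: x ahead of the robot, y to its left, z up, the work surface at z = 0. Lengths are in m, angles in rad, forces in N, time in s.
With the tool pointing down it reaches from about 0.375 to 0.975 m from the base axis. Payload 3.8 kg.
Tool frame: the origin (TCP) lies at the very end of the fingers, on their centre line; the grasp point (between the pads) lies 19 mm behind it; z points along the fingers, y is the line along which they close (so a half turn about z gives the same grasp; the last joint's range is limited). The gripper opens to 85 mm and grips with 20 to 120 N. Pads are 22 mm wide; open, the fingers measure 114 mm over their backs; the gripper's body (76 mm by 85 mm) begins 54 mm behind the grasp point. The pads swing forward as they close: fully open they stand 13 mm farther back than shut.
Start: joints at [-1.23, 0.264, 1.604, -0, 1.274, -0.037], TCP at [0.249, -0.627, 0.231] pointing down, gripper open.
Joint ranges: [-2.63, 2.63], [-0.94, 2.18], [0.31, 2.57], [-1.31, 4.45], [0, 2.66], [-2.55, 2.55]. Speed limits (rad/s): [2.57, 2.57, 3.14, 3.14, 3.14, 3.14].

INTERFACE

Orientations are given as a rotation vector (axis times angle).
In Python, from workcell import bot gives the robot as it stands. The module is installed in compiled form; this text tells all that it offers.
- The arm moves only by the tool step_hand, called after "Call:" in YAML: its name, and indented under it one key for each argument. Schema: {"type":"object","properties":{"increments":{"type":"array","items":{"type":"object","properties":{"d":{"type":"array","items":{"type":"number"},"minItems":3,"maxItems":3},"spin":{"type":"number"}},"additionalProperties":false},"minItems":1,"maxItems":5},"finger_gap":{"type":"number"},"squeeze":{"type":"number"},"only":{"type":"string"},"quiet":{"type":"boolean"},"lines":{"type":"string"}},"required":["increments"],"additionalProperties":false}. increments is a list of rows, 1 to 5 of them, each an object with the fields d (a list: dx, dy, dz in m), spin (a turn about the tool's z in rad); a field left out counts as zero; each row shifts and turns the commanded pose from where the row before left it, along the tool's axes as they then stand; what a row does not reach is not made up. A row lasts 1/8 s, in which the tool goes at most 0.0625 m and 0.188 rad, less where a joint would pass 70% of its speed; a pose out of reach is approached as far as the arm can. finger_gap is the opening from 0.0 (shut) to 1.0 (fully open), set as the call begins (left out keeps the last). The fingers move at their own pace and stop on an object; squeeze is the grip in N (left out, the last holds). Time passes only in rows, so rows that do not move let the fingers close. The tool returns the time, the measured TCP pose, the force, the opening and the grip force at its end. only (a regular expression) keeps the lines of the reply that match it, lines (a string "A,B") keeps lines A to B, and quiet returns only ok. Input that does not fit is refused with a message, and nothing moves.
- bot.read_state(): the state, without advancing time (a new reading comes with each control period).
- bot.read_camera(name): name is "scene" or "top" or "wrist"; returns the picture (400x640x3 uint8, red, green, blue); there is no depth.
- bot.camera_info(name): a dict with "intrinsics" (3x3 intrinsics, pixels), "extrinsics" (4x4, takes a point from camera to world coordinates). Camera axes: x right, y down, z forward; pixel columns grow to the right and rows downward; lengths in m; the calibration is good to about 2 mm. A picture is of the moment at which its call begins: read the wrist's pose just before it. camera_info takes no time and is no camera call; for the wrist camera it gives the pose at the moment of the call.
- bot.finish_job(): hands the job in; it is judged then, once.
Trained networks look in the newest picture that a camera, given by its name, has taken for a name from the list of things; names that differ only in an ending like _2 or _b are one class to them, and where a whole thing is asked for, a point or a joint stands for the part that bears it (a point fixed in the world has none). Each returns a list of dicts, best first, with "conf" (0 to 1); they miss things now and then, are a little off and sometimes report something else, mostly with a low value. They report only what shows in the picture. A call takes as long as a camera call.
- bot.search_frame(camera, thing): "box" ([left, top, right, bottom] in pixels, round what is visible of it).
- bot.regions_of(camera, thing): "pixels" (400x640 bool, what is visible of it) and "box" ([left, top, right, bottom] in pixels, round what is visible of it).
- bot.spot_point(camera, thing): "pixel" ([row, column] in pixels: a listed point, or the origin of a listed thing).
The state is a dict: "time": time; "q": joint angles; "joint_vel": joint speeds; "joint_torque": joint torques, N m; "tool_pos": TCP position; "tcp_rot": TCP orientation; "wrist_force": force on the tool from outside, world axes, zero at the start; "torque": the same for the moment, N m; "width": opening from 0.0 (shut) to 1.0 (fully open); "grip_force": force on a finger pad.
Only numpy, scipy, OpenCV 4.12 (cv2) and the standard library are available. Lean on these libraries where they do the work, as an engineer would, in place of code of your own. Each camera call takes 0.05 s, during which the arm holds its last target. There are 200 camera calls.

## Working session

There is one attempt and no reset: what is moved stays moved. The work goes in short steps, Python scripts to look and compute and a tool call to move; the robot and the scene stay as the last step left them, time stands still between calls to the robot, and variables do not carry over. Pictures are saved under pics/ and viewed, at most 10 in all, crops included, and the job is handed in when it is done.

```bash
mkdir -p pics
```

Create h.py:
```python
import numpy as np, cv2
from workcell import bot
from scipy.spatial.transform import Rotation as R
def ray(cam,px,z):
    i=bot.camera_info(cam);K=np.array(i["intrinsics"]);T=np.array(i["extrinsics"])
    d=T[:3,:3]@np.linalg.solve(K,[px[1],px[0],1.]);o=T[:3,3]
    return o+d*(z-o[2])/d[2]
def proj(cam,P):
    i=bot.camera_info(cam);K=np.array(i["intrinsics"]);T=np.array(i["extrinsics"])
    c=T[:3,:3].T@(np.array(P)-T[:3,3]);u=K@c;return u[:2]/u[2]
def save(cam,n):
    im=bot.read_camera(cam);cv2.imwrite(f"pics/{n}.png",im[:,:,::-1]);return im
```

Run:
```python
from h import *
np.set_printoptions(precision=4,suppress=True)
s=bot.read_state();print(s["time"],s["tool_pos"],s["tcp_rot"],R.from_rotvec(s["tcp_rot"]).as_matrix())
for c in ["top","scene"]:
    save(c,c+"0");print(c,np.array(bot.camera_info(c)["extrinsics"])[:3,3])
for t,z in [("gauge_top",.119),("gauge_tip",.011),("trivet_stand_slot",.043),("card_stand_slot",.043),("gauge_holder",0)]:
  for c in ["top","scene"]:
    for d in bot.spot_point(c,t)[:2]: print(t,c,d["pixel"],round(d["conf"],2),ray(c,d["pixel"],z))
def reg(t,z):
    for d in bot.regions_of("top",t)[:2]:
        m=d["pixels"].astype(np.uint8)
        r=cv2.minAreaRect(np.argwhere(m)[:,::-1].astype(np.float32))
        b=[ray("top",(p[1],p[0]),z)[:2] for p in cv2.boxPoints(r)]
        print(t,round(d["conf"],2),d["box"],r,b)
for t in["trivet_stand","card_stand","gauge_holder"]: reg(t,.043)
for t in["depth_gauge","sake_cup","tape_roll","pliers"]: reg(t,.03)
print(bot.read_state()["time"])
```

```text
0.0 [ 0.2487 -0.6267  0.2299] [-3.0835 -0.5895  0.0005] [[ 0.9295  0.3688 -0.0008]
 [ 0.3689 -0.9295  0.0022]
 [ 0.0001 -0.0023 -1.    ]]
top [0.5267 0.0744 1.088 ]
scene [0.0403 0.5909 0.6755]
gauge_top top [255.1, 337.3] 0.52 [0.4598 0.0172 0.119 ]
gauge_top scene [208.6, 383.9] 0.88 [0.4588 0.0072 0.119 ]
gauge_top scene [246.7, 373.0] 0.72 [0.3946 0.1166 0.119 ]
gauge_tip scene [242.1, 374.2] 0.61 [0.4719 0.0105 0.011 ]
gauge_tip scene [209.5, 349.0] 0.16 [ 0.5995 -0.0352  0.011 ]
trivet_stand_slot top [179.2, 244.9] 0.65 [0.6281 0.2193 0.043 ]
trivet_stand_slot scene [237.5, 265.5] 0.84 [0.6302 0.2111 0.043 ]
card_stand_slot top [183.7, 362.6] 0.95 [ 0.6151 -0.0473  0.043 ]
card_stand_slot scene [193.5, 354.6] 0.67 [ 0.6097 -0.0648  0.043 ]
card_stand_slot scene [316.9, 275.3] 0.22 [0.4412 0.3294 0.043 ]
gauge_holder top [250.1, 332.9] 0.97 [0.4634 0.0203 0.    ]
gauge_holder scene [245.2, 372.6] 0.76 [0.4745 0.0119 0.    ]
gauge_holder scene [214.4, 289.6] 0.21 [0.6998 0.0847 0.    ]
trivet_stand 0.59 [317.5, 236.0, 350.2, 268.4] ((333.8846130371094, 251.423095703125), (21.3076
[... 1622 characters left out ...]
((334.25732421875, 252.47994995117188), (13.16986083984375, 22.41292953491211), 64.98310089111328) [array([0.4629, 0.0482]), array([0.4837, 0.0016]), array([ 0.4565, -0.0107]), array([0.4357, 0.0359])]
pliers 0.56 [395.3, 227.1, 458.6, 267.4] ((422.5000305175781, 243.00001525878906), (62.60989761352539, 24.59674835205078), 26.56505012512207) [array([ 0.4862, -0.107 ]), array([ 0.5362, -0.1335]), array([ 0.4704, -0.2611]), array([ 0.4207, -0.2342])]
pliers 0.54 [211.3, 167.2, 279.6, 194.7] ((245.4750213623047, 180.4993896484375), (67.55389404296875, 27.566383361816406), 1.432096242904663) [array([0.5976, 0.2973]), array([0.6608, 0.2958]), array([0.6554, 0.1416]), array([0.592 , 0.1437])]
0.95
```

View pics/top0.png

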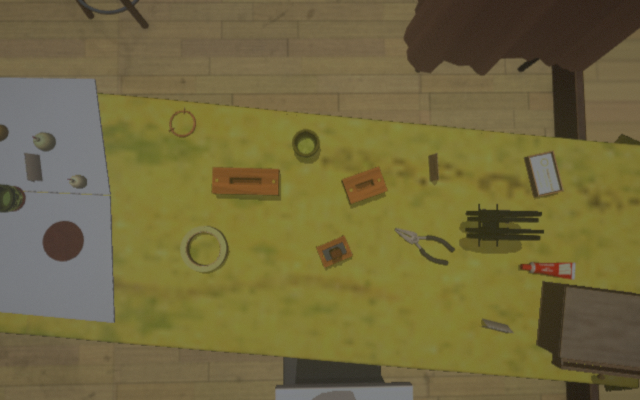

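View pics/scene0.png

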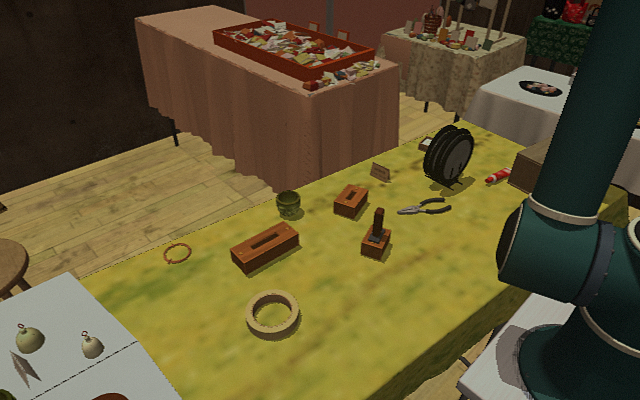

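The top picture shows the trivet stand at px (245,181), clearly the longest, and the card stand at (364,185). The gauge in its holder is at (334,251), turned about 22°. The cup is at (305,144), the tape at (204,249) and the pliers at (425,245). The scene picture agrees, with the gauge upright at (378,225). I'll move to hover over the gauge.

Call:
step_hand:
  increments:
    - {"d": [0.036, -0.043, -0.02]}
    - {"d": [0.037, -0.044, -0.02]}
    - {"d": [0.037, -0.044, 0]}
    - {"d": [0.037, -0.044, 0]}
    - {"d": [0.037, -0.044, 0]}
  finger_gap: 1.0

```text
time: 1.58
tool_pos: [0.3396, -0.3543, 0.2716]
tcp_rot: [3.085, 0.589, 0.001]
wrist_force: [0.2, -0.7, 1.2]
width: 0.999
grip_force: 0.0
```

Call:
step_hand:
  increments:
    - {"d": [0.037, -0.044, 0]}
    - {"d": [0.037, -0.044, 0]}
    - {"d": [0.037, -0.044, 0]}
    - {"d": [0.037, -0.044, 0]}
    - {"d": [0.037, -0.044, 0]}

```text
time: 2.2
tool_pos: [0.4304, -0.0815, 0.2718]
tcp_rot: [3.085, 0.589, 0.002]
wrist_force: [0.3, -0.6, 0.2]
width: 1.003
grip_force: 0.0
```

Call:
step_hand:
  increments:
    - {"d": [0.037, -0.044, 0]}
    - {"d": [0.034, -0.04, 0]}
    - {"spin": -0.18}
    - {"spin": -0.18}
    - {"spin": -0.18}

```text
time: 2.82
tool_pos: [0.465, 0.0215, 0.2714]
tcp_rot: [2.812, 1.401, 0.0]
wrist_force: [0.8, -0.4, -0.1]
width: 1.003
grip_force: 0.0
```

Call:
step_hand:
  increments:
    - {"spin": -0.18}
    - {"spin": -0.18}
    - {"spin": -0.18}
    - {"spin": -0.18}
    - {"spin": -0.18}

```text
time: 3.45
tool_pos: [0.465, 0.021, 0.2715]
tcp_rot: [1.923, 2.484, 0.0]
wrist_force: [0.2, -0.3, 0.7]
width: 0.998
grip_force: 0.0
```

Call:
step_hand:
  increments:
    - {"spin": -0.13}
    - {}

```text
time: 3.7
tool_pos: [0.465, 0.021, 0.2714]
tcp_rot: [1.768, 2.597, 0.0]
wrist_force: [0.1, -0.1, 0.8]
width: 0.996
grip_force: 0.0
```

Run:
```python
from h import *
np.set_printoptions(precision=4,suppress=True)
s=bot.read_state();print(s["time"],s["q"],s["tool_pos"],R.from_rotvec(s["tcp_rot"]).as_matrix(),s["wrist_force"])
save("wrist","w1")
print(np.array(bot.camera_info("wrist")["extrinsics"]))
for t,z in [("gauge_top",.119),("gauge_holder",0)]:
    for d in bot.spot_point("wrist",t)[:2]: print(t,d["pixel"],round(d["conf"],2),ray("wrist",d["pixel"],z))
for t,z in[("gauge_holder",.043),("depth_gauge",.119)]:
    for d in bot.regions_of("wrist",t)[:2]:
        r=cv2.minAreaRect(np.argwhere(d["pixels"])[:,::-1].astype(np.float32))
        print(t,round(d["conf"],2),d["box"],[ray("wrist",(p[1],p[0]),z)[:2] for p in cv2.boxPoints(r)])
```

```text
3.7 [-0.0083 -0.1658  1.9797  0.      1.3274 -0.3839] [0.465  0.021  0.2714] [[-0.3668  0.9303  0.0003]
 [ 0.9303  0.3668  0.    ]
 [-0.0001  0.0003 -1.    ]] [ 0.1016 -0.0532  0.829 ]
[[ 0.9307  0.3525  0.0978  0.4414]
 [ 0.3658 -0.8971 -0.2479  0.0837]
 [ 0.0004  0.2665 -0.9638  0.4156]
 [ 0.      0.      0.      1.    ]]
gauge_top [186.8, 312.7] 0.62 [0.4641 0.0207 0.119 ]
gauge_holder [165.5, 313.5] 0.66 [0.4641 0.0214 0.    ]
gauge_holder [58.4, 508.3] 0.62 [0.6285 0.2204 0.    ]
gauge_holder 0.6 [288.8, 139.9, 333.0, 202.2] [array([0.4268, 0.0458]), array([0.472 , 0.0636]), array([ 0.499, -0.002]), array([ 0.4515, -0.0208])]
gauge_holder 0.49 [371.5, 221.8, 435.3, 302.3] [array([ 0.5927, -0.1049]), array([ 0.5591, -0.0067]), array([0.6225, 0.0107]), array([ 0.6607, -0.0868])]
depth_gauge 0.56 [302.0, 149.2, 326.0, 200.1] [array([0.4419, 0.0469]), array([0.4612, 0.0553]), array([0.4787, 0.0154]), array([0.4587, 0.0068])]
```

View pics/w1.png

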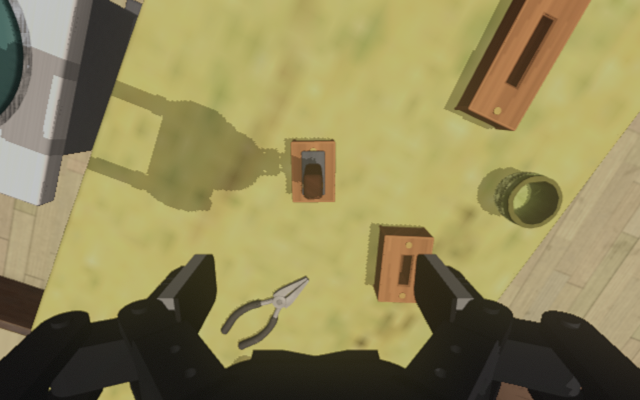

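The wrist picture shows the gauge in its holder at px (313,175), centred under the tool and squared to it. The measured position (0.464, 0.021) agrees with the top view. I'll descend and grip.

Call:
step_hand:
  increments:
    - {"d": [0, 0, 0.05]}
    - {"d": [0, 0, 0.05]}
    - {"d": [0, 0, 0.05]}
    - {"d": [0, 0, 0.04]}
    - {"d": [0, 0, 0.019]}

```text
time: 4.58
tool_pos: [0.4629, 0.021, 0.0595]
tcp_rot: [-1.765, -2.594, 0.004]
wrist_force: [0.2, 0.4, 0.6]
width: 0.999
grip_force: 0.0
```

Call:
step_hand:
  increments:
    - {}
    - {}
    - {}
    - {}
    - {}
  finger_gap: 0.0
  squeeze: 80

```text
time: 5.2
tool_pos: [0.4656, 0.0208, 0.0636]
tcp_rot: [1.765, 2.598, 0.0]
wrist_force: [-2.6, -1.6, 6.4]
width: 0.201
grip_force: 77.8
```

Run:
```python
from h import *
s=bot.read_state();print(s["time"],s["width"],s["grip_force"],s["wrist_force"],s["torque"])
```

```text
5.2 0.20080298057927032 77.76807904243469 [-2.57965925 -1.59892494  6.42017291] [-0.18361336  0.43851767  0.12353447]
```

Call:
step_hand:
  increments:
    - {"d": [0, 0, -0.03]}
    - {"d": [0, 0, -0.04]}
    - {"d": [0, 0, -0.05]}
    - {"d": [0, 0, -0.04]}
    - {"d": [0.025, 0.045, 0]}

```text
time: 5.82
tool_pos: [0.5001, 0.0597, 0.2278]
tcp_rot: [1.766, 2.588, 0.008]
wrist_force: [1.1, 0.3, -0.7]
width: 0.201
grip_force: 78.1
```

Call:
step_hand:
  increments:
    - {"d": [0.025, 0.045, 0]}
    - {"d": [0.025, 0.045, 0]}
    - {"spin": 0.18}
    - {"spin": 0.18}
    - {"spin": 0.05}

```text
time: 6.45
tool_pos: [0.5629, 0.1408, 0.2222]
tcp_rot: [-2.26, -2.182, 0.0]
wrist_force: [-0.1, -0.6, -0.6]
width: 0.202
grip_force: 78.3
```

Call:
step_hand:
  increments:
    - {}
    - {}

```text
time: 6.7
tool_pos: [0.5629, 0.1404, 0.2223]
tcp_rot: [2.257, 2.185, 0.0]
wrist_force: [0.3, 0.1, -1.2]
width: 0.201
grip_force: 78.3
```

Create look.py:
```python
from h import *
import sys
np.set_printoptions(precision=4,suppress=True)
s=bot.read_state();M=R.from_rotvec(s["tcp_rot"]).as_matrix();print(s["time"],s["tool_pos"],M[:,0],s["width"],s["grip_force"],s["wrist_force"])
save("wrist",sys.argv[1])
for t,z in [("trivet_stand_slot",.043),("trivet_stand",0)]:
    for d in bot.spot_point("wrist",t)[:2]:
        p=ray("wrist",d["pixel"],z);print(t,d["pixel"],round(d["conf"],2),p,"tool:",M.T@(p-s["tool_pos"]))
for t,z in[("trivet_stand",.043)]:
    for d in bot.regions_of("wrist",t)[:2]:
        print(t,round(d["conf"],2),d["box"])
for t in("gauge_top","gauge_tip"):
    for d in bot.spot_point("wrist",t)[:2]: print(t,d["pixel"],round(d["conf"],2))
print("expected tip/top",proj("wrist",s["tool_pos"]+M@[0,0,.0526]),proj("wrist",s["tool_pos"]+M@[0,0,-.0554]))
```

```bash
python3 look.py w2
```

```text
6.7 [0.5629 0.1404 0.2223] [0.0322 0.9995 0.0001] 0.20052122775840037 78.32724809646606 [ 0.318   0.1249 -1.233 ]
trivet_stand_slot [92.0, 378.1] 0.96 [0.6253 0.2227 0.043 ] tool: [0.0842 0.0597 0.1794]
trivet_stand [98.7, 373.2] 0.7 [0.6281 0.2181 0.    ] tool: [0.0797 0.0627 0.2224]
trivet_stand [338.7, 316.4] 0.18 [ 0.5589 -0.0755  0.    ] tool: [-0.216   0.003   0.2223]
trivet_stand 0.61 [343.8, 6.6, 416.3, 176.3]
gauge_top [336.0, 315.6] 0.73
gauge_tip [274.4, 234.0] 0.64
expected tip/top [313.168 222.735] [311.6392 335.1162]
```

View pics/w2.png

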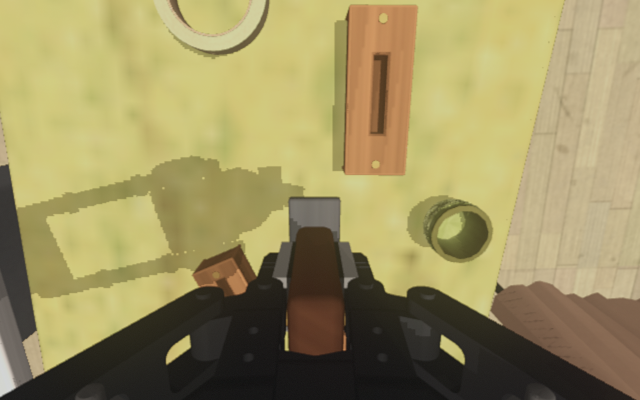

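Run:
```python
from h import *
s=bot.read_state();M=R.from_rotvec(s["tcp_rot"]).as_matrix();p=s["tool_pos"]
print(bot.camera_info("wrist")["intrinsics"][0])
for z in(.0146,.0206):
  for x,y in((.025,-.013),(.025,.013)): print("collar",z,proj("wrist",p+M@[x,y,z]))
for y in(-.009,.009): print("handle",proj("wrist",p+M@[.012,y,.0146]),proj("wrist",p+M@[.012,y,-.0554]))
im=bot.read_camera("wrist");hsv=cv2.cvtColor(im,cv2.COLOR_RGB2HSV)
# slot = dark pixels inside the stand's top; stand's top outline from orange pixels
c=im[0:180,335:425].astype(int);g=cv2.GaussianBlur(im,(3,3),0)
gray=cv2.cvtColor(im,cv2.COLOR_RGB2GRAY)
print(im[90,340:420:4].tolist())
sub=gray[45:145,365:395];m=np.zeros_like(gray);m[45:145,365:395]=sub<75
cn=max(cv2.findContours(m.astype(np.uint8),cv2.RETR_EXTERNAL,cv2.CHAIN_APPROX_NONE)[0],key=cv2.contourArea)
b=cv2.boxPoints(cv2.minAreaRect(cn));print(b.tolist())
W=np.array([ray("wrist",(q[1],q[0]),.043) for q in b]);print(W[:,:2],W.mean(0))
```

```text
[332.2296763    0.         314.91467668]
collar 0.0146 [286.59639611 199.73634367]
collar 0.0146 [339.15394722 199.72210849]
collar 0.0206 [287.55072253 196.71912815]
collar 0.0206 [338.32168051 196.70568224]
handle [295.10249837 224.60492358] [281.94418    301.01541279]
handle [330.73806141 224.59350475] [341.54283889 300.98723705]
[[154, 148, 89], [152, 144, 87], [192, 140, 90], [183, 131, 84], [196, 142, 92], [196, 142, 92], [200, 146, 95], [204, 148, 96], [147, 102, 64], [138, 96, 60], [87, 62, 37], [81, 58, 34], [164, 117, 73], [182, 130, 83], [194, 141, 91], [189, 136, 88], [186, 134, 86], [190, 137, 89], [188, 183, 110], [201, 194, 121]]
[[374.0, 55.0], [386.0, 55.0], [386.0, 132.0], [374.0, 132.0]]
[[0.62103695 0.25446271]
 [0.63183174 0.25410775]
 [0.63345832 0.18612027]
 [0.62201084 0.1864985 ]] [0.62708446 0.22029731 0.043     ]
```

The wrist picture shows the trivet slot at px (380,93). The collar edge at px 289–340, row 198, matches the predicted position of a correctly gripped gauge. I'll square up with the slot and look again from lower down.

Call:
step_hand:
  increments:
    - {"d": [0, 0.03, 0.02]}
    - {"d": [0, 0.032, 0.03]}
    - {"d": [0, 0, 0.02]}
    - {}
    - {}

```text
time: 7.68
tool_pos: [0.6247, 0.1386, 0.1531]
tcp_rot: [2.257, 2.185, 0.001]
wrist_force: [-0.4, 1.0, -1.1]
width: 0.204
grip_force: 78.5
```

Create slot.py:
```python
from h import *
import sys
np.set_printoptions(precision=4,suppress=True)
s=bot.read_state();M=R.from_rotvec(s["tcp_rot"]).as_matrix();p=s["tool_pos"]
print(s["time"],p,s["wrist_force"])
im=save("wrist",sys.argv[1]);g=cv2.cvtColor(im,cv2.COLOR_RGB2GRAY).astype(float)
print("collar exp",[proj("wrist",p+M@[.025,y,.0146]) for y in(-.013,.013)])
for d in bot.spot_point("wrist","trivet_stand_slot")[:1]:
    w=ray("wrist",d["pixel"],.043);print(d["pixel"],d["conf"],"tool:",M.T@(w-p))
    r,c=map(int,d["pixel"]);
    for rr in range(r-25,r+26,10): print(rr,c-20,g[rr-1:rr+2,c-20:c+21].mean(0).astype(int).tolist())
```

```bash
python3 slot.py w3
```

```text
7.675 [0.6247 0.1386 0.1531] [-0.3701  0.9677 -1.0737]
collar exp [array([285.7645, 199.632 ]), array([338.1025, 199.6038])]
[90.1, 312.4] 0.86 tool: [0.0822 0.0001 0.1101]
65 292 [159, 159, 158, 160, 160, 162, 162, 151, 139, 129, 101, 101, 136, 148, 147, 146, 144, 125, 107, 106, 107, 107, 107, 107, 106, 108, 110, 100, 106, 114, 115, 133, 143, 142, 142, 143, 143, 144, 145, 146, 145]
75 292 [159, 159, 159, 159, 160, 162, 162, 150, 140, 138, 109, 99, 134, 148, 147, 146, 143, 124, 106, 105, 106, 107, 107, 107, 107, 107, 110, 100, 106, 114, 119, 135, 142, 142, 141, 142, 143, 143, 145, 146, 147]
85 292 [159, 158, 158, 159, 160, 161, 162, 151, 140, 138, 110, 101, 135, 148, 146, 144, 143, 143, 125, 106, 105, 106, 107, 108, 109, 110, 111, 95, 101, 104, 112, 134, 143, 142, 141, 141, 142, 143, 145, 148, 151]
95 292 [159, 158, 157, 158, 159, 161, 162, 152, 141, 137, 109, 101, 135, 147, 146, 144, 142, 142, 125, 106, 105, 106, 108, 112, 114, 115, 114, 96, 100, 102, 111, 133, 141, 141, 141, 141, 142, 142, 144, 148, 152]
105 292 [159, 158, 157, 158, 159, 161, 160, 152, 141, 137, 115, 95, 130, 147, 145, 143, 142, 141, 124, 105, 105, 106, 108, 111, 115, 116, 114, 101, 104, 103, 116, 136, 141, 141, 140, 141, 142, 144, 146, 149, 152]
115 292 [158, 158, 157, 158, 159, 161, 161, 155, 144, 137, 115, 95, 130, 147, 146, 143, 141, 141, 123, 107, 109, 113, 115, 115, 116, 116, 114, 102, 103, 102, 116, 136, 141, 140, 140, 142, 147, 151, 154, 154, 154]
```

View pics/w3.png

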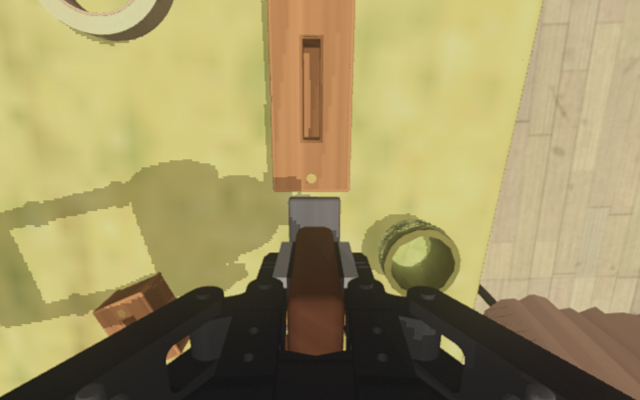

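Run:
```python
from h import *
im=cv2.imread("pics/w3.png");g=cv2.cvtColor(im,cv2.COLOR_BGR2GRAY).astype(int)
for r in(204,212,220):
  print(r,"L",g[r-1:r+2,284:296].mean(0).astype(int).tolist(),"R",g[r-1:r+2,334:346].mean(0).astype(int).tolist())
for r in(194,196,198,200,202): print(r,g[r,310:314])
h=cv2.cvtColor(im,cv2.COLOR_BGR2HSV)[:,:,0].astype(int)
for r in(70,110,150): print(r,h[r,262:280].tolist(),h[r,344:360].tolist())
s=bot.read_state();M=R.from_rotvec(s["tcp_rot"]).as_matrix();p=s["tool_pos"]
for z in(.0146,.11):
  for x in(.0,.025,.048,.118): print(x,z,proj("wrist",p+M@[x,0,z]),proj("wrist",p+M@[x,.0065,z]))
```

```text
204 L [151, 152, 153, 147, 118, 97, 109, 117, 118, 118, 119, 120] R [118, 118, 118, 119, 113, 109, 147, 182, 191, 190, 189, 188]
212 L [146, 147, 148, 147, 118, 92, 106, 115, 117, 118, 118, 119] R [118, 117, 118, 117, 110, 107, 147, 183, 194, 194, 193, 193]
220 L [144, 144, 145, 144, 117, 82, 78, 85, 100, 104, 99, 101] R [117, 117, 117, 117, 108, 108, 172, 196, 196, 195, 196, 196]
194 [191 201 201 200]
196 [141 151 151 151]
198 [73 74 73 74]
200 [104 104 105 107]
202 [115 116 116 117]
70 [30, 30, 30, 29, 29, 29, 28, 19, 14, 14, 14, 14, 14, 14, 14, 14, 14, 14] [14, 14, 15, 14, 14, 14, 15, 15, 17, 25, 28, 28, 28, 28, 29, 29]
110 [29, 29, 29, 28, 28, 28, 28, 27, 21, 15, 15, 14, 14, 14, 14, 14, 14, 14] [14, 14, 14, 14, 15, 15, 15, 17, 25, 28, 28, 27, 27, 28, 28, 28]
150 [27, 27, 27, 27, 26, 26, 26, 26, 26, 24, 16, 15, 14, 14, 14, 14, 14, 14] [14, 15, 15, 15, 15, 15, 19, 26, 28, 27, 27, 27, 27, 27, 27, 27]
0.0 0.0146 [312.91588666 246.62171144] [325.54197004 246.61740222]
0.025 0.0146 [312.83198116 199.69278779] [325.96930929 199.68957816]
0.048 0.0146 [312.74855452 153.03169611] [326.39420875 153.0296781 ]
0.118 0.0146 [312.44961846 -14.16529366] [327.91670995 -14.16223683]
0.0 0.11 [313.52698952 199.19293614] [321.73826815 199.19093849]
0.025 0.11 [313.48905226 167.86785448] [321.91354086 167.86635032]
0.048 0.11 [313.45236735 137.57685729] [322.08302742 137.57585657]
0.118 0.11 [313.32877997  35.52983268] [322.65400787  35.53071798]
```

The wrist picture shows the slot straight ahead at px (303–322, 37–140). The stand's edges are at 270–352 (centre 311), and the collar is at 288–340 (centre 314). That leaves a 2 mm sideways correction, and the yaw is already aligned.

Call:
step_hand:
  increments:
    - {"d": [0.041, -0.0022, 0]}
    - {"d": [0.041, 0, 0]}
    - {"d": [0, 0, 0.03]}
    - {"d": [0, 0, 0.02]}
    - {}

```text
time: 8.4
tool_pos: [0.6235, 0.2196, 0.1003]
tcp_rot: [-2.257, -2.183, 0.006]
wrist_force: [-0.5, -0.6, -0.6]
width: 0.201
grip_force: 78.5
```

Call:
step_hand:
  increments:
    - {}
    - {"d": [0, 0, 0.006]}
    - {"d": [0, 0, 0.005]}
    - {}

```text
time: 8.9
tool_pos: [0.625, 0.2202, 0.0907]
tcp_rot: [-2.258, -2.184, 0.001]
wrist_force: [-0.6, 0.5, -1.6]
width: 0.202
grip_force: 78.5
```

Run:
```python
from h import *
s=bot.read_state();print(s["time"],s["tool_pos"],s["wrist_force"],s["torque"])
im=save("scene","s1")
c=im[150:300,200:400];cv2.imwrite("pics/s1c.png",cv2.resize(c,None,fx=3.5,fy=3.5,interpolation=cv2.INTER_CUBIC)[:,:,::-1])
```

```text
8.9 [0.62501989 0.22017948 0.09072368] [-0.58283091  0.49493404 -1.55236802] [-0.00380919  0.00320533  0.00809754]
```

View pics/s1c.png

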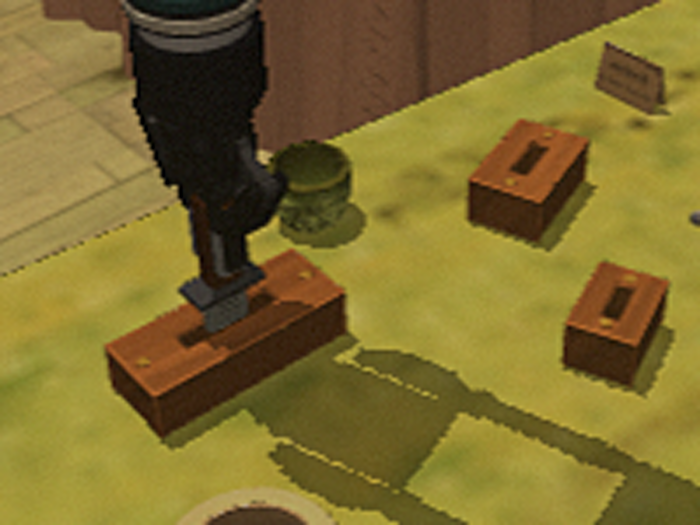

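The crop shows the blade entering the trivet slot at crop px (228,315). At this height the tip is about 5 mm inside with no contact force. I'll continue down until the collar seats.

Call:
step_hand:
  increments:
    - {"d": [0, 0, 0.01]}
    - {"d": [0, 0, 0.008]}
    - {"d": [0, 0, 0.005]}
    - {}

```text
time: 9.45
tool_pos: [0.6247, 0.2203, 0.0672]
tcp_rot: [-2.257, -2.184, 0.002]
wrist_force: [0.0, 0.0, -1.4]
width: 0.197
grip_force: 78.5
```

Call:
step_hand:
  increments:
    - {"d": [0, 0, 0.003]}
    - {"d": [0, 0, 0.002]}
    - {}
    - {}

```text
time: 9.95
tool_pos: [0.6257, 0.2205, 0.0637]
tcp_rot: [2.258, 2.184, 0.001]
wrist_force: [-0.5, 0.8, 1.7]
width: 0.199
grip_force: 78.7
```

```bash
python3 -c "
from h import *
s=bot.read_state();print(s['tool_pos'],s['wrist_force'],s['torque'])"
```

```text
[0.62570112 0.22054318 0.06368558] [-0.5047649   0.76108679  1.68021971] [0.04260153 0.04321618 0.03229393]
```

The force changed sign at just the expected height, so the collar is touching. I'll press a little more to be sure.

Call:
step_hand:
  increments:
    - {"d": [0, 0, 0.002]}
    - {}
    - {}

```text
time: 10.32
tool_pos: [0.6257, 0.2205, 0.0636]
tcp_rot: [2.258, 2.184, 0.001]
wrist_force: [-5.0, -2.3, 9.7]
width: 0.197
grip_force: 79.9
```

Run:
```python
from h import *
s=bot.read_state();print(s['tool_pos'],s['wrist_force'],s['torque'])
im=save("scene","s2")
c=im[180:290,210:330];cv2.imwrite("pics/s2c.png",cv2.resize(c,None,fx=5,fy=5,interpolation=cv2.INTER_CUBIC)[:,:,::-1])
```

```text
[0.62571447 0.22054531 0.06363244] [-4.95602888 -2.26181718  9.65606426] [-0.34768315  0.78265819  0.02082963]
```

View pics/s2c.png

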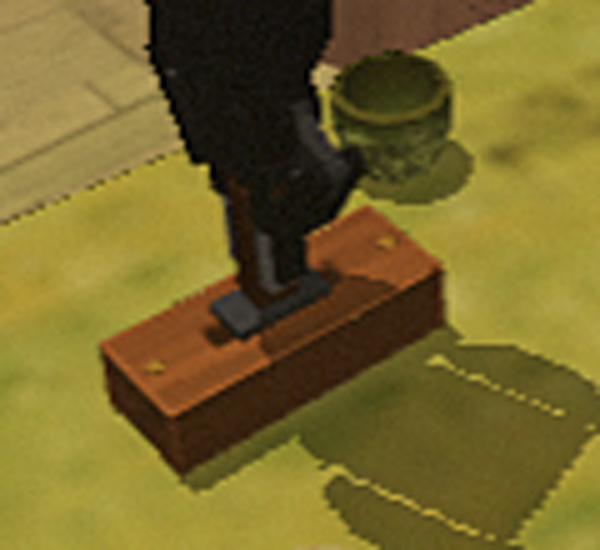

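The crop shows the collar lying flat on top of the trivet stand at crop px (270,305), blade fully in. The wrist reads about 10 N of push. I can only turn about the tool's vertical axis, so I'll withdraw the gauge and then grip lightly. Pushing the blade against the fixed stand's far end wall should swing the gauge level between the pads.

Call:
step_hand:
  increments:
    - {"d": [0, 0, -0.01]}
    - {"d": [0, 0, -0.025]}
    - {"d": [0, 0, -0.035]}
    - {"d": [0.04, 0, -0.01]}
    - {"d": [0.045, 0, 0]}

```text
time: 11.0
tool_pos: [0.6298, 0.306, 0.1437]
tcp_rot: [2.259, 2.181, 0.006]
wrist_force: [0.8, -0.2, -1.5]
width: 0.201
grip_force: 78.6
```

Call:
step_hand:
  increments:
    - {"d": [0.03, 0, 0]}
    - {"d": [0, 0, 0.035]}
    - {"d": [0, 0, 0.027]}
    - {}
    - {}

```text
time: 11.62
tool_pos: [0.6299, 0.3356, 0.0802]
tcp_rot: [2.258, 2.184, 0.002]
wrist_force: [-0.9, 0.5, -0.1]
width: 0.2
grip_force: 78.6
```

```bash
python3 -c "
from h import *
s=bot.read_state();print(s['tool_pos'],s['wrist_force'],s['torque'])"
```

```text
[0.62987928 0.33555282 0.08022472] [-0.89591876  0.48592235 -0.13471104] [ 0.02892378 -0.07353242  0.02635943]
```

Call:
step_hand:
  increments:
    - {"d": [-0.015, 0, 0]}
    - {"d": [-0.012, 0, 0]}
    - {"d": [-0.01, 0, 0.001]}
    - {"d": [-0.01, 0, 0.002]}
    - {}
  squeeze: 20

```text
time: 12.25
tool_pos: [0.6296, 0.2919, 0.0806]
tcp_rot: [-2.259, -2.18, -0.016]
wrist_force: [-2.3, 9.6, 5.4]
width: 0.203
grip_force: 79.1
```

Call:
step_hand:
  increments:
    - {"d": [-0.012, 0, 0.003]}
    - {}

```text
time: 12.5
tool_pos: [0.6296, 0.2801, 0.0782]
tcp_rot: [-2.259, -2.181, -0.017]
wrist_force: [-2.1, 8.7, 8.6]
width: 0.203
grip_force: 79.3
```

Run:
```python
from h import *
s=bot.read_state();print(s['tool_pos'],s['wrist_force'],s['torque'],s["width"])
im=save("scene","s3")
c=im[180:300,190:330];cv2.imwrite("pics/s3c.png",cv2.resize(c,None,fx=4.5,fy=4.5,interpolation=cv2.INTER_CUBIC)[:,:,::-1])
```

```text
[0.62963217 0.28006901 0.0782257 ] [-2.10110178  8.74307098  8.5629614 ] [2.1690271  0.51996801 0.10112051] 0.20276214068353318
```

View pics/s3c.png

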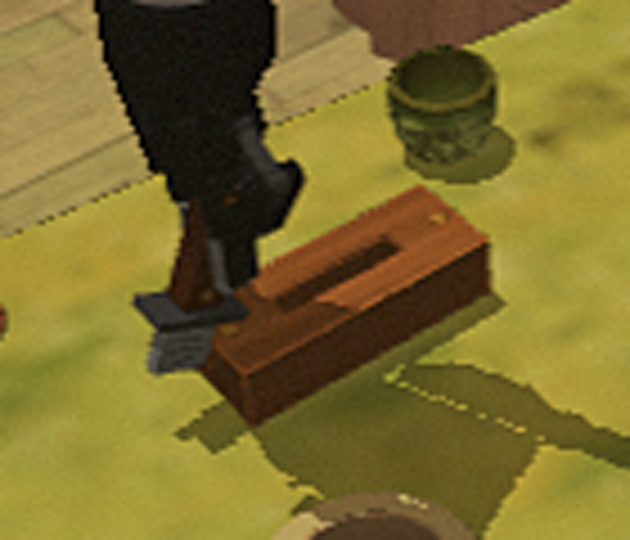

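The crop shows the gauge tilted about 25–30°, its blade at crop px (180,350) against the stand's end wall. It pivots in the pads with only about 12 N at the wrist, so I'll carry on along the arc.

Call:
step_hand:
  increments:
    - {"d": [-0.008, 0, 0.003]}
    - {"d": [-0.008, 0, 0.003]}
    - {"d": [-0.008, 0, 0.003]}
    - {"d": [-0.006, 0, 0.004]}
    - {}

```text
time: 13.18
tool_pos: [0.6292, 0.2492, 0.0641]
tcp_rot: [-2.26, -2.182, -0.016]
wrist_force: [0.5, 8.3, 3.8]
width: 0.201
grip_force: 78.3
```

Call:
step_hand:
  increments:
    - {"d": [-0.004, 0, 0.004]}
    - {"d": [-0.003, 0, 0.004]}
    - {}

```text
time: 13.55
tool_pos: [0.6293, 0.2425, 0.0568]
tcp_rot: [2.26, 2.182, 0.017]
wrist_force: [0.5, 8.6, 6.7]
width: 0.202
grip_force: 78.4
```

Run:
```python
from h import *
s=bot.read_state();print(s['tool_pos'],s['wrist_force'],s['torque'],s["width"])
im=save("scene","s4");save("wrist","w4")
c=im[180:300,190:330];cv2.imwrite("pics/s4c.png",cv2.resize(c,None,fx=4.5,fy=4.5,interpolation=cv2.INTER_CUBIC)[:,:,::-1])
```

```text
[0.62928517 0.24245431 0.05679585] [0.45874796 8.55413022 6.71178695] [1.80696521 0.01069575 0.04710812] 0.20179238951011538
```

View pics/s4c.png

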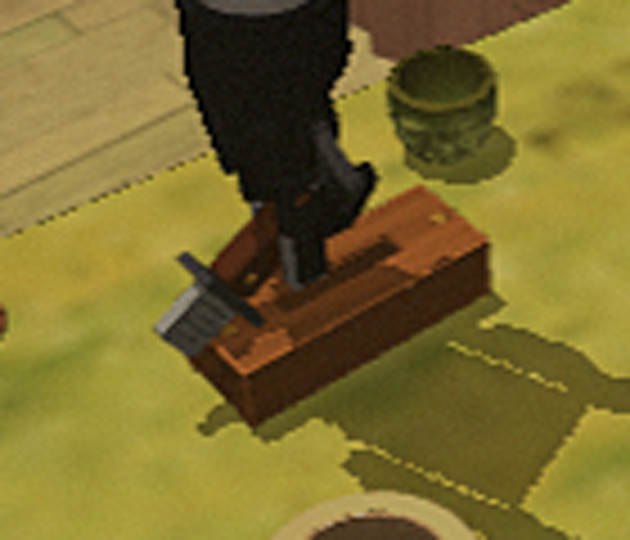

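The crop shows about 65–70° of tilt, with the collar's edge on the stand top at crop px (255,322). I'll lower a little more to bring it level.

Call:
step_hand:
  increments:
    - {"d": [-0.005, 0, 0.003]}
    - {"d": [-0.005, 0, 0.003]}
    - {}

```text
time: 14.02
tool_pos: [0.6304, 0.2324, 0.0522]
tcp_rot: [2.258, 2.181, 0.02]
wrist_force: [1.0, 6.0, 10.7]
width: 0.2
grip_force: 78.6
```

Call:
step_hand:
  increments:
    - {"d": [-0.002, 0, 0.002]}
    - {}

```text
time: 14.28
tool_pos: [0.6307, 0.2306, 0.0509]
tcp_rot: [2.258, 2.181, 0.022]
wrist_force: [1.0, 8.3, 13.0]
width: 0.204
grip_force: 78.8
```

Create tilt.py:
```python
from h import *
import sys
s=bot.read_state();print(s["time"],s['tool_pos'],s['wrist_force'],s['torque'],s["width"],s["grip_force"])
save("scene",sys.argv[1]);save("wrist",sys.argv[1]+"w");save("top",sys.argv[1]+"t")
for c in("scene","wrist","top"):
  for t in("gauge_tip","gauge_top"):
    for d in bot.spot_point(c,t)[:1]: print(c,t,d["pixel"],round(d["conf"],2))
M=R.from_rotvec(s["tcp_rot"]).as_matrix();p=s["tool_pos"]
for th in(70,80,90,100):
  a=np.radians(th);d=M@[np.sin(a),0,np.cos(a)];G=p+M@[0,0,-.019]
  print(th,[("tip",c,proj(c,G+.0716*d).round(),"top",proj(c,G-.0364*d).round()) for c in("scene","wrist")])
```

```bash
python3 tilt.py s5
python3 -c "
import cv2;im=cv2.imread('pics/s5.png')[180:300,190:330];im=cv2.resize(im,None,fx=4,fy=4,interpolation=cv2.INTER_CUBIC)
w=cv2.imread('pics/s5w.png')[100:400,200:440];w=cv2.resize(w,(230,288))
w=cv2.copyMakeBorder(w,0,480-288,0,0,cv2.BORDER_CONSTANT);cv2.imwrite('pics/s5c.png',cv2.hconcat([im,w]))"
```

```text
14.275 [0.63072784 0.23062611 0.05089954] [ 0.9638162   8.31957279 13.02835277] [1.78851319 0.10953704 0.0441003 ] 0.20410268945171253 78.8397467136383
scene gauge_tip [252.0, 227.3] 0.81
scene gauge_top [220.1, 270.0] 0.71
wrist gauge_tip [89.7, 316.6] 0.95
top gauge_top [147.1, 303.5] 0.38
70 [('tip', 'scene', array([232., 254.]), 'top', array([270., 222.])), ('tip', 'wrist', array([313., 111.]), 'top', array([313., 369.]))]
80 [('tip', 'scene', array([231., 251.]), 'top', array([271., 224.])), ('tip', 'wrist', array([312., 103.]), 'top', array([313., 361.]))]
90 [('tip', 'scene', array([229., 247.]), 'top', array([271., 226.])), ('tip', 'wrist', array([312.,  99.]), 'top', array([313., 352.]))]
100 [('tip', 'scene', array([229., 242.]), 'top', array([271., 228.])), ('tip', 'wrist', array([312., 101.]), 'top', array([313., 342.]))]
```

View pics/s5c.png

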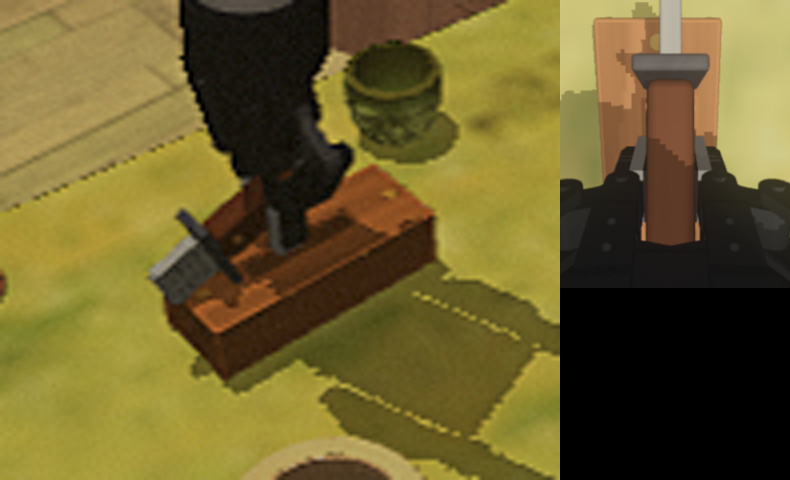

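The picture shows the gauge about 78–80° over, with its tip at scene px (232,251). I'll lower slightly more, then lift and measure.

Call:
step_hand:
  increments:
    - {"d": [-0.002, 0, 0.002]}
    - {"d": [-0.001, 0, 0.002]}
    - {"d": [0, 0, 0.001]}
    - {}

```text
time: 15.22
tool_pos: [0.6312, 0.2273, 0.0475]
tcp_rot: [2.257, 2.18, 0.022]
wrist_force: [-3.1, 4.1, 20.0]
width: 0.201
grip_force: 79.5
```

```bash
python3 tilt.py s6
```

```text
15.225 [0.63120896 0.22734453 0.04746528] [-3.05234952  4.12988286 20.02547063] [1.58514868 0.47864302 0.08630248] 0.20078956756085956 79.5468270778656
scene gauge_tip [247.8, 231.4] 0.66
scene gauge_top [220.6, 269.6] 0.57
wrist gauge_tip [86.8, 315.6] 0.91
top gauge_tip [241.3, 421.2] 0.26
top gauge_top [181.5, 249.1] 0.45
70 [('tip', 'scene', array([234., 254.]), 'top', array([271., 222.])), ('tip', 'wrist', array([313., 111.]), 'top', array([313., 369.]))]
80 [('tip', 'scene', array([232., 251.]), 'top', array([272., 224.])), ('tip', 'wrist', array([312., 103.]), 'top', array([313., 361.]))]
90 [('tip', 'scene', array([231., 247.]), 'top', array([272., 226.])), ('tip', 'wrist', array([312.,  99.]), 'top', array([313., 352.]))]
100 [('tip', 'scene', array([231., 243.]), 'top', array([272., 228.])), ('tip', 'wrist', array([312., 101.]), 'top', array([313., 342.]))]
```

Call:
step_hand:
  increments:
    - {"d": [0, 0, -0.02]}
    - {"d": [0, 0, -0.04]}
    - {"d": [0, 0, -0.05]}
    - {"d": [0, 0, -0.05]}
    - {"d": [0, 0, -0.045]}
  finger_gap: 0.0
  squeeze: 100

```text
time: 16.3
tool_pos: [0.6253, 0.2232, 0.2468]
tcp_rot: [2.258, 2.183, 0.0]
wrist_force: [0.2, -0.8, -2.1]
width: 0.197
grip_force: 97.8
```

Call:
step_hand:
  increments:
    - {"d": [0, 0, -0.02]}
    - {}
    - {}
    - {}

```text
time: 16.8
tool_pos: [0.6242, 0.2239, 0.2611]
tcp_rot: [-2.256, -2.183, 0.007]
wrist_force: [0.4, 0.6, 0.1]
width: 0.196
grip_force: 97.8
```

```bash
python3 tilt.py s7
python3 -c "
import cv2;im=cv2.imread('pics/s7.png')[90:280,170:330];im=cv2.resize(im,None,fx=3,fy=3,interpolation=cv2.INTER_CUBIC)
w=cv2.imread('pics/s7w.png')[0:400,200:440];w=cv2.resize(w,(300,500))
w=cv2.copyMakeBorder(w,0,570-500,0,0,cv2.BORDER_CONSTANT);cv2.imwrite('pics/s7c.png',cv2.hconcat([im,w]))"
```

```text
16.8 [0.62421912 0.22393622 0.26108511] [0.41546903 0.55398852 0.07674004] [-0.00397627  0.02485254 -0.08375984] 0.19634308369843476 97.78462886810303
scene gauge_tip [166.9, 219.2] 0.89
wrist gauge_tip [89.4, 316.5] 0.71
top gauge_tip [182.6, 249.5] 0.65
top gauge_top [167.4, 237.4] 0.53
70 [('tip', 'scene', array([223., 174.]), 'top', array([267., 139.])), ('tip', 'wrist', array([310., 113.]), 'top', array([310., 364.]))]
80 [('tip', 'scene', array([221., 169.]), 'top', array([268., 142.])), ('tip', 'wrist', array([309., 104.]), 'top', array([310., 357.]))]
90 [('tip', 'scene', array([219., 163.]), 'top', array([268., 144.])), ('tip', 'wrist', array([309., 101.]), 'top', array([310., 348.]))]
100 [('tip', 'scene', array([219., 157.]), 'top', array([268., 147.])), ('tip', 'wrist', array([308., 103.]), 'top', array([310., 338.]))]
```

View pics/s7c.png

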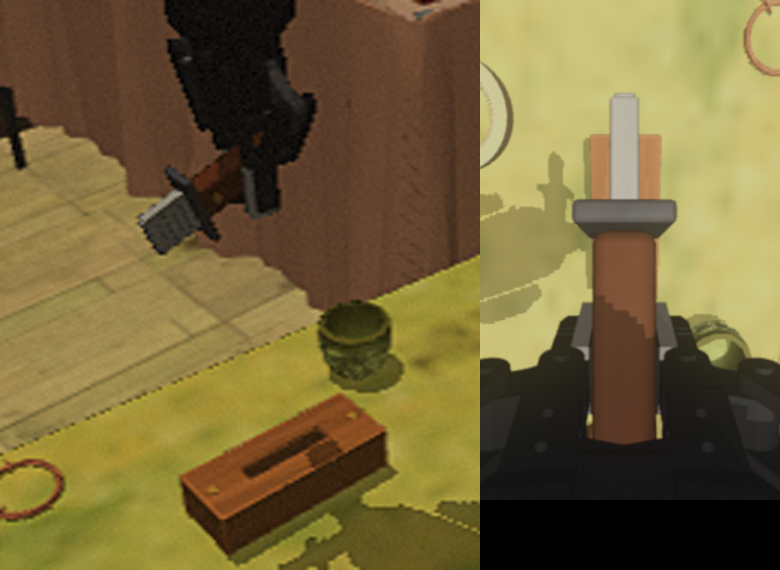

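The picture shows the gauge held close to level above the stand: blade at crop px (165,220), collar at (192,205), tip slightly low. I'll fit the tilt numerically.

Create fit.py:
```python
from h import *
from scipy.optimize import minimize
s=bot.read_state();M=R.from_rotvec(s["tcp_rot"]).as_matrix();G=s["tool_pos"]+M@[0,0,-.019]
cams={}
for c in("scene","wrist"):
    bot.read_camera(c);d=bot.regions_of(c,"depth_gauge")
    if d:
        cams[c]=d[0]["pixels"];print(c,round(d[0]["conf"],2),d[0]["box"])
B=[(0,.032,.004,.015),(.032,.038,.013,.025),(.038,.060,.009,.012)]
def ren(c,th,e,off):
    a=np.radians(th);zg=-(M@[np.sin(a),0,np.cos(a)]);xg=M[:,1];yg=np.cross(zg,xg)
    tip=G-(.0716+e)*zg;m=np.zeros((400,640),np.uint8)
    for z0,z1,hx,hy in B:
        P=[proj(c,tip+z*zg+i*hx*xg+j*hy*yg)+off for z in(z0,z1) for i in(-1,1) for j in(-1,1)]
        h=cv2.convexHull(np.array(P,np.float32));cv2.fillPoly(m,[np.round(h*16).astype(np.int32)],1,shift=4)
    return m.astype(bool)
for c,mk in cams.items():
    best=[]
    for th in range(60,112,2):
      for e in np.arange(-.004,.013,.002):
        for dx in(-2,0,2):
         for dy in(-2,0,2):
          m=ren(c,th,e,np.array([dx,dy]))
          roi=mk&(cv2.dilate(m.astype(np.uint8),np.ones((15,15)))>0)
          if c=="wrist": roi[290:]=0;m[290:]=0
          best.append(((m&roi).sum()/(m|roi).sum(),th,round(e,3),dx,dy))
    best.sort(reverse=True);print(c,best[:6])
```

```bash
python3 fit.py
```

```text
scene 0.72 [218.0, 132.5, 258.1, 172.3]
wrist 0.93 [272.8, 70.3, 355.6, 356.2]Traceback (most recent call last):
  File "fit.py", line 23, in <module>
    m=ren(c,th,e,np.array([dx,dy]))
  File "fit.py", line 14, in ren
    P=[proj(c,tip+z*zg+i*hx*xg+j*hy*yg)+off for z in(z0,z1) for i in(-1,1) for j in(-1,1)]
       ~~~~^^^^^^^^^^^^^^^^^^^^^^^^^^^^
  File "h.py", line 9, in proj
    i=bot.camera_info(cam);K=np.array(i["intrinsics"]);T=np.array(i["extrinsics"])
ValueError: time passes only in moves, steps and waits
```

```bash
sed -i 's/^from workcell import bot/from workcell import bot\n_c={}\ndef info(c):\n    if c not in _c: _c[c]=bot.camera_info(c)\n    return _c[c]/; s/i=bot.camera_info(cam)/i=info(cam)/' h.py
python3 fit.py; python3 -c "
from h import *
print(bot.read_state()['time'])"
```

```text
scene 0.67 [217.2, 136.9, 249.7, 173.0]
wrist 0.64 [275.0, 72.3, 356.0, 352.3]
scene [(np.float64(0.7583444592790387), 78, np.float64(0.0), -2, -2), (np.float64(0.7503355704697987), 76, np.float64(-0.002), -2, -2), (np.float64(0.7453580901856764), 76, np.float64(0.0), -2, -2), (np.float64(0.7450199203187251), 78, np.float64(-0.002), -2, -2), (np.float64(0.7441253263707572), 80, np.float64(-0.002), -2, -2), (np.float64(0.7431551499348109), 80, np.float64(0.002), 0, -2)]
wrist [(np.float64(0.8858262573481385), 84, np.float64(0.008), 2, -2), (np.float64(0.8803093864708967), 84, np.float64(0.01), 2, 2), (np.float64(0.8791844606695137), 76, np.float64(0.008), 2, 2), (np.float64(0.8781623662680932), 86, np.float64(0.008), 2, 0), (np.float64(0.8780519312750291), 84, np.float64(0.008), 2, 0), (np.float64(0.8743991904882368), 86, np.float64(0.008), 2, -2)]
17.65
```

Create prof.py:
```python
from h import *
import sys
im=bot.read_camera("wrist");g=cv2.cvtColor(im,cv2.COLOR_RGB2GRAY).astype(int)
s=bot.read_state();M=R.from_rotvec(s["tcp_rot"]).as_matrix();G=s["tool_pos"]+M@[0,0,-.019]
print(s["time"],s["tool_pos"])
for c in(277,281,284,286,288,344): print(c,155,g[155:196,c].tolist())
print("tip",68,g[68:86,310:318].mean(1).astype(int).tolist())
for r in(162,170): print("collar row",r,g[r,268:280].tolist(),g[r,348:362].tolist())
for e in(.004,.008):
 for th in(72,76,80,84,88):
  a=np.radians(th);z=-(M@[np.sin(a),0,np.cos(a)]);y=np.cross(z,M[:,1]);x=M[:,1];T=G-(.0716+e)*z
  u=np.sign(y[2]);f=lambda zz,yy:proj("wrist",T+zz*z+u*yy*y-.013*x).round(1).tolist()
  print(e,th,"tipedge",proj("wrist",T+.015*u*y).round(1)[1],proj("wrist",T-.015*u*y).round(1)[1],"col tipside top",f(.032,.025),"handleside top",f(.038,.025),"handleside bot",f(.038,-.025),"tipside bot",f(.032,-.025))
```

```bash
python3 prof.py
```

```text
17.7 [0.62554789 0.22445541 0.26433628]
277 155 [171, 172, 172, 172, 141, 98, 87, 94, 101, 102, 102, 102, 102, 104, 106, 106, 107, 108, 107, 103, 101, 95, 79, 66, 89, 110, 124, 128, 128, 126, 126, 126, 126, 126, 127, 127, 126, 127, 127, 128, 128]
281 155 [171, 171, 172, 172, 120, 82, 88, 95, 101, 104, 105, 106, 107, 108, 108, 108, 110, 111, 110, 107, 103, 99, 86, 68, 62, 62, 61, 61, 74, 102, 122, 126, 126, 126, 126, 126, 126, 127, 127, 127, 128]
284 155 [130, 130, 132, 131, 96, 81, 89, 98, 103, 105, 105, 106, 108, 108, 109, 110, 111, 112, 110, 108, 104, 101, 86, 67, 63, 62, 63, 63, 61, 61, 60, 75, 105, 126, 131, 131, 131, 131, 131, 131, 131]
286 155 [121, 131, 135, 134, 97, 81, 90, 97, 103, 105, 106, 107, 109, 109, 109, 110, 111, 113, 110, 108, 105, 101, 87, 67, 62, 62, 61, 62, 61, 62, 61, 60, 59, 75, 107, 130, 134, 134, 133, 134, 135]
288 155 [142, 143, 143, 142, 103, 82, 90, 98, 104, 106, 106, 107, 108, 109, 110, 111, 112, 114, 111, 108, 104, 100, 85, 67, 62, 63, 62, 63, 61, 63, 61, 59, 56, 55, 58, 82, 104, 108, 107, 114, 115]
344 155 [182, 182, 183, 183, 137, 95, 93, 100, 107, 108
[... 1279 characters left out ...]
.7 col tipside top [274.8, 153.6] handleside top [274.7, 170.7] handleside bot [286.8, 184.9] tipside bot [286.8, 172.9]
0.008 76 tipedge 72.6 96.7 col tipside top [273.6, 157.2] handleside top [273.7, 175.0] handleside bot [286.3, 180.9] tipside bot [286.2, 168.6]
0.008 80 tipedge 70.4 91.0 col tipside top [272.4, 161.8] handleside top [272.6, 180.1] handleside bot [285.7, 177.3] tipside bot [285.6, 164.7]
0.008 84 tipedge 69.2 85.7 col tipside top [271.2, 167.3] handleside top [271.6, 186.0] handleside bot [285.2, 173.9] tipside bot [285.0, 161.1]
0.008 88 tipedge 69.3 81.0 col tipside top [269.9, 174.0] handleside top [270.5, 192.9] handleside bot [284.5, 170.8] tipside bot [284.3, 157.8]
```

The collar's edges in the wrist view put the tilt at about 75°, so the tip is still some 15° low. I'll press the collar on the stand once more from past its near end, where the fingers have room to go lower.

Call:
step_hand:
  increments:
    - {"d": [-0.05, 0, 0]}
    - {"d": [-0.0525, 0, 0]}
    - {"d": [0, 0, 0.05]}
    - {"d": [0, 0, 0.06]}
    - {"d": [0, 0, 0.055]}

```text
time: 18.32
tool_pos: [0.6222, 0.1216, 0.0979]
tcp_rot: [2.258, 2.183, 0.001]
wrist_force: [0.5, 0.1, -1.5]
width: 0.194
grip_force: 97.8
```

Call:
step_hand:
  increments:
    - {"d": [0, 0, 0.028]}
    - {"d": [0, 0, 0.004]}
    - {}
    - {}
  finger_gap: 0.0
  squeeze: 60

```text
time: 18.82
tool_pos: [0.6241, 0.1223, 0.0698]
tcp_rot: [2.256, 2.183, 0.005]
wrist_force: [-0.4, -0.5, -0.6]
width: 0.201
grip_force: 97.8
```

Call:
step_hand:
  increments:
    - {"d": [0, 0, 0.004]}
    - {"d": [0, 0, 0.004]}
    - {}

```text
time: 19.2
tool_pos: [0.6217, 0.1219, 0.0589]
tcp_rot: [-2.257, -2.184, 0.001]
wrist_force: [-0.3, 0.5, -1.1]
width: 0.199
grip_force: 97.8
```

Call:
step_hand:
  increments:
    - {"d": [0, 0, 0.004]}
    - {"d": [0, 0, 0.003]}
    - {}

```text
time: 19.58
tool_pos: [0.6218, 0.1219, 0.0517]
tcp_rot: [-2.257, -2.184, 0.001]
wrist_force: [-0.2, 0.3, -1.1]
width: 0.201
grip_force: 97.8
```

```bash
python3 prof.py
```

```text
19.625 [0.62199085 0.12195163 0.05198148]
277 155 [113, 114, 114, 112, 98, 89, 95, 103, 108, 109, 110, 111, 111, 112, 113, 115, 115, 117, 116, 112, 109, 106, 87, 69, 73, 93, 108, 112, 112, 111, 112, 113, 113, 113, 112, 112, 112, 112, 112, 112, 112]
281 155 [117, 116, 116, 115, 96, 88, 95, 103, 109, 111, 112, 113, 115, 116, 117, 117, 118, 119, 119, 115, 111, 108, 93, 72, 66, 65, 65, 64, 74, 94, 111, 114, 114, 115, 113, 113, 112, 113, 113, 113, 113]
284 155 [116, 117, 117, 117, 96, 89, 96, 105, 111, 113, 113, 114, 115, 117, 118, 118, 119
[... 1844 characters left out ...]
.8 col tipside top [274.9, 153.7] handleside top [274.8, 170.8] handleside bot [286.9, 184.9] tipside bot [286.9, 172.9]
0.008 76 tipedge 72.6 96.7 col tipside top [273.7, 157.3] handleside top [273.8, 175.0] handleside bot [286.4, 181.0] tipside bot [286.4, 168.7]
0.008 80 tipedge 70.4 91.0 col tipside top [272.5, 161.8] handleside top [272.8, 180.1] handleside bot [285.9, 177.3] tipside bot [285.7, 164.7]
0.008 84 tipedge 69.3 85.8 col tipside top [271.3, 167.4] handleside top [271.7, 186.1] handleside bot [285.3, 173.9] tipside bot [285.1, 161.1]
0.008 88 tipedge 69.4 81.1 col tipside top [270.1, 174.1] handleside top [270.7, 193.0] handleside bot [284.7, 170.9] tipside bot [284.4, 157.8]
```

Call:
step_hand:
  increments:
    - {"d": [0, 0, 0.003]}
    - {"d": [0, 0, 0.003]}
    - {}

```text
time: 20.0
tool_pos: [0.6229, 0.1218, 0.0486]
tcp_rot: [2.257, 2.184, 0.001]
wrist_force: [-3.5, -2.9, 10.0]
width: 0.201
grip_force: 99.5
```

Call:
step_hand:
  increments:
    - {"d": [0, 0, 0.003]}
    - {"d": [0, 0, 0.002]}
    - {}

```text
time: 20.38
tool_pos: [0.6232, 0.1213, 0.0476]
tcp_rot: [2.256, 2.184, 0.001]
wrist_force: [-14.5, -5.8, 31.2]
width: 0.2
grip_force: 102.3
```

Call:
step_hand:
  increments:
    - {"d": [0, 0, 0.003]}
    - {}

```text
time: 20.62
tool_pos: [0.6273, 0.1207, 0.0461]
tcp_rot: [2.252, 2.179, 0.01]
wrist_force: [-5.7, -9.5, 28.4]
width: 0.195
grip_force: 101.7
```

```bash
python3 prof.py | sed -n '1p;3,6p;8p'
```

```text
20.675 [0.62724584 0.12070842 0.04607783]
281 155 [161, 162, 161, 162, 160, 134, 119, 119, 120, 119, 90, 86, 95, 103, 110, 113, 114, 115, 116, 116, 117, 119, 120, 120, 122, 118, 113, 109, 104, 83, 65, 75, 109, 118, 117, 118, 117, 117, 117, 118, 117]
284 155 [118, 118, 118, 118, 118, 117, 116, 117, 118, 116, 90, 87, 98, 105, 111, 115, 115, 116, 116, 118, 119, 119, 120, 121, 122, 119, 114, 111, 104, 83, 66, 61, 70, 108, 116, 116, 115, 116, 115, 115, 115]
286 155 [114, 115, 115, 115, 114, 114, 115, 115, 115, 115, 89, 88, 98, 105, 112, 115, 116, 116, 117, 117, 119, 120, 121, 122, 124, 119, 115, 109, 104, 83, 66, 61, 62, 82, 108, 113, 114, 114, 114, 114, 114]
288 155 [112, 112, 112, 112, 112, 112, 112, 113, 113, 112, 88, 88, 98, 106, 113, 115, 117, 117, 118, 118, 120, 121, 121, 123, 124, 119, 114, 109, 102, 82, 65, 61, 61, 61, 91, 108, 111, 111, 110, 111, 111]
tip 68 [110, 111, 110, 111, 129, 167, 187, 180, 167, 174, 189, 192, 192, 191, 192, 192, 192, 192]
```

Call:
step_hand:
  increments:
    - {"d": [-0.002, 0, 0.002]}
    - {"d": [-0.001, 0, 0.002]}
    - {}

```text
time: 21.05
tool_pos: [0.6295, 0.1189, 0.0434]
tcp_rot: [2.252, 2.178, 0.018]
wrist_force: [-3.2, -5.2, 29.9]
width: 0.197
grip_force: 101.5
```

Call:
step_hand:
  increments:
    - {"d": [-0.001, 0, 0.002]}
    - {"d": [0, 0, 0.002]}
    - {}

```text
time: 21.42
tool_pos: [0.6308, 0.1168, 0.0398]
tcp_rot: [2.249, 2.176, 0.019]
wrist_force: [-0.7, -9.5, 30.3]
width: 0.2
grip_force: 100.8
```

```bash
python3 prof.py | sed -n '1p;4,6p;8p'
```

```text
21.475 [0.63081653 0.11685611 0.03978497]
284 155 [108, 107, 107, 108, 108, 108, 109, 109, 109, 109, 109, 110, 109, 109, 108, 109, 108, 108, 108, 87, 63, 57, 56, 57, 57, 56, 56, 57, 60, 77, 94, 103, 109, 116, 120, 122, 122, 120, 121, 120, 121]
286 155 [108, 108, 108, 108, 108, 107, 107, 108, 108, 108, 107, 107, 108, 107, 107, 107, 107, 114, 110, 78, 58, 56, 56, 56, 57, 57, 57, 58, 59, 77, 95, 104, 110, 116, 120, 121, 122, 122, 122, 122, 122]
288 155 [108, 108, 108, 108, 107, 108, 108, 108, 108, 108, 108, 108, 108, 107, 106, 107, 106, 133, 114, 73, 56, 58, 57, 57, 58, 58, 57, 57, 60, 78, 96, 104, 110, 117, 121, 122, 122, 123, 123, 123, 123]
tip 68 [133, 132, 131, 132, 131, 124, 162, 180, 192, 197, 197, 168, 169, 188, 199, 201, 201, 201]
```

Call:
step_hand:
  increments:
    - {"d": [-0.001, 0, 0.002]}
    - {"d": [-0.001, 0, 0.002]}
    - {}

```text
time: 21.85
tool_pos: [0.6306, 0.1159, 0.0348]
tcp_rot: [2.251, 2.176, 0.021]
wrist_force: [0.4, -5.9, 23.9]
width: 0.198
grip_force: 99.4
```

Call:
step_hand:
  increments:
    - {"d": [0, 0, 0.002]}
    - {}

```text
time: 22.1
tool_pos: [0.6306, 0.1156, 0.0324]
tcp_rot: [2.251, 2.176, 0.02]
wrist_force: [2.5, -6.3, 23.0]
width: 0.2
grip_force: 98.6
```

```bash
python3 prof.py | sed -n '1p;4,6p;8p'
```

```text
22.15 [0.63057643 0.11561088 0.0324039 ]
284 155 [109, 109, 110, 109, 109, 109, 110, 109, 109, 109, 109, 109, 109, 109, 110, 109, 109, 109, 111, 112, 82, 61, 60, 60, 61, 61, 61, 60, 61, 63, 63, 62, 62, 62, 61, 62, 60, 61, 61, 61, 61]
286 155 [109, 109, 109, 109, 109, 109, 109, 109, 109, 108, 109, 109, 109, 109, 109, 108, 101, 121, 137, 115, 76, 60, 59, 60, 60, 60, 60, 61, 60, 60, 59, 60, 61, 61, 61, 62, 61, 61, 61, 63, 60]
288 155 [109, 109, 109, 109, 109, 109, 109, 108, 109, 108, 109, 109, 108, 108, 108, 108, 113, 138, 144, 116, 76, 59, 60, 60, 60, 60, 60, 59, 60, 59, 60, 60, 60, 59, 60, 62, 63, 62, 62, 62, 62]
tip 68 [131, 131, 130, 131, 130, 131, 131, 130, 130, 131, 131, 131, 131, 131, 131, 131, 130, 130]
```

Call:
step_hand:
  increments:
    - {"d": [0, 0, -0.02]}
    - {"d": [0, 0, -0.04]}
    - {"d": [0, 0, -0.05]}
    - {"d": [0, 0, -0.06]}
    - {"d": [0, 0, -0.05]}

```text
time: 22.78
tool_pos: [0.6216, 0.1161, 0.2465]
tcp_rot: [2.257, 2.185, 0.001]
wrist_force: [1.0, 0.4, -1.5]
width: 0.198
grip_force: 95.7
```

Call:
step_hand:
  increments:
    - {"d": [0, 0, -0.02]}
    - {}
    - {}

```text
time: 23.15
tool_pos: [0.6203, 0.1158, 0.2608]
tcp_rot: [-2.255, -2.182, 0.007]
wrist_force: [-0.4, -0.8, -1.9]
width: 0.2
grip_force: 95.7
```

```bash
sed -i 's/^for c in(277.*/for c in(282,286,288): print(c,165,g[165:216,c].tolist())/; s/print("tip",68,g\[68:86/print("tip",68,g[68:110/' prof.py
python3 prof.py; sed -i 's/range(60,112,2)/range(70,112,2)/' fit.py; python3 fit.py
```

```text
23.2 [0.6202085  0.11574371 0.26051591]
282 165 [189, 188, 188, 188, 189, 189, 190, 190, 191, 191, 191, 174, 159, 138, 96, 67, 61, 60, 60, 61, 62, 62, 62, 63, 61, 62, 60, 61, 61, 61, 60, 60, 61, 61, 60, 59, 61, 61, 60, 60, 60, 59, 59, 59, 61, 72, 87, 97, 102, 107, 111]
286 165 [190, 190, 189, 189, 189, 189, 189, 189, 190, 190, 132, 67, 59, 61, 61, 60, 61, 61, 62, 61, 62, 61, 61, 61, 61, 62, 61, 62, 62, 62, 61, 60, 61, 60, 60, 61, 61, 60, 60, 60, 61, 60, 61, 59, 61, 70, 87, 97, 104, 108, 112]
288 165 [190, 190, 189, 189, 189, 189, 189, 189, 190, 190, 131, 66, 59, 61, 61, 60, 60, 60, 60, 60, 62, 61, 62, 62, 62, 61, 61, 62, 61, 62, 61, 61, 61, 60, 60, 60, 61, 61, 61, 60, 60, 60, 59, 59, 63, 74, 89, 99, 103, 108, 112]
tip 68 [127, 127, 127, 127, 127, 131, 132, 131, 131, 131, 132, 131, 131, 131, 132, 130, 121, 155, 
[... 2015 characters left out ...]
oat64(0.7719298245614035), 102, np.float64(0.0), 0, -2), (np.float64(0.7677725118483413), 102, np.float64(0.002), 0, -2), (np.float64(0.7671451355661882), 100, np.float64(-0.004), -2, -2), (np.float64(0.7670364500792393), 104, np.float64(0.004), 2, -2), (np.float64(0.7666666666666667), 104, np.float64(0.0), 0, -2)]
wrist [(np.float64(0.8227518332690081), 100, np.float64(0.004), 2, 2), (np.float64(0.8207679935665461), 96, np.float64(0.002), 2, 2), (np.float64(0.8193832599118943), 94, np.float64(0.0), 2, 2), (np.float64(0.8191243080020131), 96, np.float64(0.0), 2, -2), (np.float64(0.8181461115475255), 98, np.float64(0.002), 2, 0), (np.float64(0.8177683151069389), 100, np.float64(0.004), 2, 0)]
```

Create kp.py:
```python
from h import *
from scipy.optimize import least_squares
im=bot.read_camera("wrist");g=cv2.cvtColor(im,cv2.COLOR_RGB2GRAY).astype(int)
for r in(177,180,205,210,213,216,222): print(r,g[r,260:292].tolist(),g[r,338:372].tolist())
s=bot.read_state();M=R.from_rotvec(s["tcp_rot"]).as_matrix();G=s["tool_pos"]+M@[0,0,-.019]
def pts(q):
    th,e,w,dx=q;a=np.radians(th);z=-(M@[np.sin(a),0,np.cos(a)]);y=np.cross(z,M[:,1]);y*=np.sign(y[2]);x=M[:,1]
    T=G-(.0716+e)*z+w*y
    f=lambda zz,yy,xx:proj("wrist",T+zz*z+yy*y+xx*x)+[dx,0]
    return f
def solve(obs):
    def r(q):
        f=pts(q);return np.concatenate([[k*(v-f(*p)[ax]) for (p,ax,v,k) in obs],[q[2]*100,q[3]*.2]])
    o=least_squares(r,[85,.004,.003,1]);print(o.x.round(4),o.fun.round(2))
L,Rr=-.013,.013
print("before");solve([((.032,.025,L),1,159.2,1),((.038,.025,L),1,177.7,1),((.038,-.025,L),1,189,1),((.032,.025,L),0,274,1),((.032,.025,Rr),0,356.2,1),((.038,-.025,L),0,287,1),((0,.015,0),1,77,.5)])
print("now");solve([((.032,.025,L),1,210.5,1),((.032,-.025,L),1,175,1),((0,.015,0),1,92.5,.5)])
```

```bash
python3 kp.py
```

```text
177 [146, 145, 145, 145, 144, 148, 177, 193, 193, 193, 194, 194, 195, 195, 195, 194, 195, 195, 194, 194, 193, 192, 159, 94, 63, 60, 59, 59, 58, 59, 60, 60] [64, 64, 63, 64, 64, 63, 64, 89, 141, 180, 191, 190, 189, 188, 187, 186, 186, 185, 185, 185, 185, 185, 185, 183, 162, 140, 138, 138, 139, 139, 140, 142, 142, 143]
180 [148, 147, 147, 147, 147, 147, 147, 147, 148, 148, 148, 148, 148, 149, 149, 148, 152, 180, 194, 174, 141, 105, 68, 61, 60, 61, 60, 60, 61, 61, 61, 61] [64, 65, 65, 65, 65, 64, 64, 64, 69, 119, 173, 190, 190, 188, 187, 186, 185, 185, 185, 184, 169, 155, 145, 138, 138, 138, 138, 138, 139, 140, 140, 141, 141, 139]
205 [148, 149, 148, 149, 148, 147, 149, 173, 187, 191, 158, 85, 57, 60, 60, 61, 61, 60, 59, 60, 59, 60, 59, 59, 60, 60, 59, 61, 61, 60, 60, 60] [61, 61, 60, 59, 59, 59, 60, 60, 62, 61, 62, 62, 62, 62, 63, 63, 62, 63, 63, 63, 63, 78, 122, 140, 141, 141, 141, 143, 140, 114, 93, 113, 127, 129]
210 [149, 149, 149, 150, 149, 149, 150, 153, 123, 71, 60, 68, 72, 72, 68, 66, 66, 68, 71, 72, 72, 72, 68, 65, 70, 74, 74, 74, 74, 70, 67, 72] [78, 79, 79, 78, 79, 79, 78, 7
[... 614 characters left out ...]
6, 116, 117, 117, 118, 119, 118, 119, 119, 120, 120, 120, 120, 121, 122, 122, 122, 122, 121, 122, 121, 119, 114, 107, 102, 118, 164, 182, 165, 149, 148, 145, 144, 139]
222 [193, 193, 193, 193, 193, 193, 178, 131, 86, 92, 100, 106, 110, 111, 111, 112, 113, 112, 112, 113, 113, 113, 112, 114, 114, 115, 115, 115, 115, 115, 114, 114] [113, 113, 114, 114, 114, 115, 115, 114, 115, 115, 116, 116, 116, 116, 116, 115, 115, 115, 115, 115, 115, 113, 109, 103, 101, 128, 165, 179, 181, 183, 185, 187, 189, 190]
before
[7.26272e+01 4.80000e-03 8.20000e-03 2.69990e+00] [-0.13 -0.21 -0.4  -0.2   1.22 -0.92  1.35  0.82  0.54]
now
[9.09138e+01 1.10000e-03 9.40000e-03 0.00000e+00] [ 0.05  0.06 -0.17  0.94  0.  ]
```

Add to kp.py:
```python
print("now, widths");solve([((.032,.025,L),1,210.5,1),((.032,-.025,L),1,175,1),((0,.015,0),1,92.5,.5),((.032,.025,L),0,267.5,1),((.032,.025,Rr),0,363.7,1),((.032,-.025,L),0,282.5,.7),((.032,-.025,Rr),0,346,.7)])
```

```bash
python3 kp.py | tail -2
sed -i 's/def ren(c,th,e,off):/def ren(c,th,e,off,w=.009):/; s/tip=G-(.0716+e)\*zg;/tip=G-(.0716+e)*zg+w*yg*np.sign(yg[2]);/' fit.py; python3 fit.py
```

```text
now, widths
[9.06189e+01 1.60000e-03 1.25000e-02 3.34920e+00] [-0.52 -0.18  1.29  0.09  1.63 -1.65 -0.61  1.25  0.67]
scene 0.6 [263.9, 116.2, 296.5, 143.2]
wrist 0.97 [266.8, 83.7, 364.0, 352.2]
scene [(np.float64(0.8682432432432432), 94, np.float64(-0.002), 0, -2), (np.float64(0.8552412645590682), 94, np.float64(0.0), 0, -2), (np.float64(0.8474295190713101), 92, np.float64(-0.002), 0, -2), (np.float64(0.8438538205980066), 96, np.float64(0.004), 2, -2), (np.float64(0.8336079077429983), 94, np.float64(0.004), 2, -2), (np.float64(0.8330605564648118), 92, np.float64(0.0), 0, -2)]
wrist [(np.float64(0.8851305772381227), 92, np.float64(0.002), 2, 2), (np.float64(0.8836265223274695), 92, np.float64(0.002), 2, 0), (np.float64(0.8833481745325023), 90, np.float64(0.0), 2, -2), (np.float64(0.8831193533048026), 94, np.float64(0.004), 2, 2), (np.float64(0.8792780353092021), 90, np.float64(0.002), 2, 2), (np.float64(0.8773826458036984), 94, np.float64(0.002), 2, -2)]
```

The wrist and scene fits agree at 91–94°, which is level, with the gauge's lowest point at about 26 cm. I'll hold still briefly, check, and hand in.

Call:
step_hand:
  increments:
    - {}
    - {}
    - {}
    - {}

```text
time: 24.2
tool_pos: [0.622, 0.116, 0.2643]
tcp_rot: [-2.258, -2.184, -0.0]
wrist_force: [-0.1, -0.8, -1.8]
width: 0.2
grip_force: 95.7
```

```bash
python3 kp.py | tail -5 | head -2
```

Run:
```python
from h import *
s=bot.read_state();print(s["time"],s["tool_pos"],s["grip_force"],abs(np.array(s["joint_vel"])).max())
bot.read_camera("top")
for t,z in(("sake_cup",.03),("tape_roll",.0),("pliers",.0)):
    for d in bot.search_frame("top",t)[:1]: print(t,d["box"])
print(bot.finish_job())
```

```text
[7.26275e+01 4.80000e-03 8.20000e-03 2.64250e+00] [-0.13 -0.21 -0.4  -0.2   1.22 -0.91  1.35  0.82  0.53]
now
24.25 [0.621986   0.11600362 0.26432537] 95.74913620948792 0.0020243360865185656
tape_roll [181.0, 222.9, 222.8, 270.3]
pliers [395.6, 227.1, 458.8, 263.7]
the job is handed in; nothing more can be done
None
```

I handed in the job at about 24 s: the gauge was seated in the trivet slot to its collar, drawn out, swung level (about 91–94°) by pushing it against the fixed stand, and held still about 26 cm up; the tape and pliers hadn't moved, the cup wasn't detected in the last check, and I viewed 11 pictures, one over your limit.

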